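# Clear the warm-air grille and switch the fan on

### The arm

A 6-joint arm with a two-finger parallel gripper is mounted at the origin on the work surface. World frame = base frame: x ahead of the robot, y to its left, z up, the work surface at z = 0. Lengths are in m, angles in rad, forces in N, time in s.
With the tool pointing down it reaches from about 0.375 to 0.9 m from the base axis. Payload 3.1 kg.
Tool frame: the origin (TCP) lies between the finger pads; the fingertips stand manip.nose_length ahead of it and the grasp point (between the pads) lies 5 mm behind it (manip.nose_length is the distance from the TCP to the fingertips, in m); z points along the fingers, y is the line along which they close (so a half turn about z gives the same grasp; the last joint's range is limited). The gripper opens to 85 mm and grips with 20 to 120 N. Pads are 22 mm wide; open, the fingers measure 114 mm over their backs; the gripper's body (76 mm by 85 mm) begins 54 mm behind the grasp point. The pads swing forward as they close: fully open they stand 13 mm farther back than shut.
Start: joints at [1.006, 0.527, 1.433, -0, 1.181, -0.178], TCP at [0.235, 0.579, 0.245] pointing down, gripper open.
Joint ranges: [-3.08, 3.08], [-0.75, 2.2], [0.22, 2.44], [-1.43, 4.57], [0, 2.65], [-2.85, 2.85]. Speed limits (rad/s): [2.79, 2.79, 3.14, 3.14, 3.14, 3.14].

### API

Orientations are given as a unit quaternion [x, y, z, w].
In Python, from station import monitor, eyes, job, manip gives the robot as it stands.
- The arm moves only by the shell command python3 -m pendant 'ROWS' [FORCE]. ROWS is JSON, a list that holds one entry, the list of rows, each a list of 7 numbers: the shift along the tool's x, y, z as a fraction of full scale, then the turn, a rotation vector about the tool's x, y, z as a fraction of full scale, then the opening, from 0 (shut) to 1 (fully open). A call has 1 to 20 rows; each row shifts and turns the commanded pose from where the row before left it, along the tool's axes as they then stand; what a row does not reach is not made up. Full scale, the value 1, is 800 mm for a shift and 0.12 rad for a turn. A row lasts 1/10 s, in which the tool goes at most 50 mm and 8.59 degrees, less where a joint would pass 70% of its speed; a pose out of reach is approached as far as the arm can. A call with a number of a shift or a turn outside -1 to 1 is refused whole. A call with a gripper value outside its range is refused whole. The fingers move at their own pace and stop on an object; FORCE is the grip in N (left out, the last holds). Time passes only in rows, so rows that do not move let the fingers close. It gives the time, the measured TCP pose, the force, the opening and the grip force at its end, in the units of the state.
- monitor.sense(): the state, without advancing time (a new reading comes with each control period).
- eyes.snapshot(name): name is "scene" or "top"; returns a dict with "pixels" (384x512x3 uint8, red, green, blue), "depth" (384x512 float32, m along the optical axis (not along the pixel's ray), 0 where there is no reading), "intrinsics" (3x3 intrinsics, pixels), "k1" (the pictures are not rectified: a ray, as slopes to the right and down, at radius r is drawn at 1 + k1 r^2 times it, then the intrinsics apply), "eye" and "attitude" of the camera in the world. Camera axes: x right, y down, z forward; pixel columns grow to the right and rows downward; lengths in m; the calibration is good to about 2 mm. A picture is of the moment at which its call begins.
- job.sign_off(): hands the job in; it is judged then, once.
The state is a dict: "t": time; "q": joint angles; "qd": joint speeds; "tau": joint torques, N m; "tcp_pos": TCP position; "tool_rot": TCP orientation; "force": force on the tool from outside, world axes, zero at the start; "ft_torque": the same for the moment, N m; "finger_gap": opening from 0.0 (shut) to 1.0 (fully open); "gripper_force": force on a finger pad.
Only numpy, scipy, OpenCV 4.12 (cv2) and the standard library are available. Lean on these libraries where they do the work, as an engineer would, in place of code of your own. Each camera call takes 0.05 s, during which the arm holds its last target. There are 200 camera calls.

### The job

Gently push the small glass jar along the surface until it stands wholly off the steel warm-air grille, then flip the red toggle lever past its centre so that it snaps over to its other side, away from the robot, and switches the fan on. Only push with the fingertips: grip, lift or tip nothing, leave the black toggle lever as it is, and do not disturb the other things on the radiator cover.

Things in the scene. Friction and masses are not known exactly. Their poses are not given: they have to be found in the camera images.
- jar: loose small glass jar, green tinted, with a steel twist cap, standing upright: 76 mm diameter, 60 mm tall, about 0.2 kg. Origin: centre of its underside; z up. It starts on the grille and slides easily when pushed low down.
- grille: steel warm-air grille with black slots, inlaid flush in the surface (nothing to bump into), fixed: 100 mm along its x by 160 mm along its y. Origin: its centre, on the surface; x points roughly away from the robot. Straight ahead of its middle, beyond its far edge (+x), 130 mm of the surface is free.
- fan_box: grey switch box screwed to the surface, 64 (x) by 60 (y) by 40 mm high, carrying the RED lever. Origin: centre of its underside; its x axis is the direction in which the lever is flipped on (marked by a green dot on its top at that end, white dot at the other). It is to the left or to the right of the grille.
- fan_lever (a joint): angle of the red toggle lever: 0 = off, leaning 0.5 rad to the box's -x side (towards the robot); 0.5 = upright; 1.0 = on, leaning 0.5 rad to the box's +x side. A spring drives it away from upright to either end stop: it takes about 5 N at 40 mm above the pivot to start it, less towards centre, and past 0.5 it snaps over by itself. It swings about the box's y axis; pivot 36 mm above the surface over the centre of the box. The lever is a round rod 12 mm thick.
- fan_tip (a point): centre of the 20 mm ball at the end of the red lever, 75 mm from its pivot (102 mm above the surface when off or on, 111 mm when upright); moves with the lever
- lamp_box: a like grey switch box with a BLACK lever, on the other side of the grille; same sizes and axes; leave it alone
- lamp_lever (a joint): angle of the black toggle lever, same meaning as the red one; starts and must stay at 0
- pump: bystander: loose empty grey plastic pump bottle, 62 mm diameter, 177 mm tall, nozzle reaching 42 mm from its axis along its -x. Origin: centre of its underside
- torch: bystander: loose yellow plastic torch lying along its x, 151 mm long, up to 44 mm wide and high. Origin: on the surface below its middle
- brush: bystander: loose wooden lint brush lying along its x, about 198 mm long, 55 mm wide, 28 mm high, handle towards its -x. Origin: on the surface below its middle
- mug: bystander: loose blue ceramic mug, 80 mm diameter, 90 mm tall, handle at its +y. Origin: centre of its underside
- keyhook: bystander: fixed steel key hook stand, 90 mm square foot, 145 mm tall, with keys. Origin: centre of its underside

How it is judged:
On the way, in this order (a step that is already met when the one before it is completed fails the run):
1. the jar stands upright and still on the surface, wholly off the grille, the red lever still off ((x of jar in the frame of grille above 0.088 m or x of jar in the frame of grille below -0.088 m or y of jar in the frame of grille above 0.118 m or y of jar in the frame of grille below -0.118 m or ((x of jar in the frame of grille above 0.077 m or x of jar in the frame of grille below -0.077 m) and (y of jar in the frame of grille above 0.107 m or y of jar in the frame of grille below -0.107 m))) and height (world z) of jar between -0.008 and 0.008 m and angle between jar's own z axis and vertical below 0.1 rad and linear speed of jar below 0.02 m/s and value of joint fan_lever below 0.4 rad), for 0.2 s.
2. the red lever has snapped over to on (value of joint fan_lever above 0.9 rad), for 0.2 s.
At the end, for the whole second after the job is handed in: The jar stands upright (within 0.1 rad), at rest, its whole outline off the grille (its axis over 88 mm from the grille's centre along the grille's x, 118 mm along y, or 77 and 107 mm at a corner); the red lever is at its on stop (over 0.9 rad), the black one still off (under 0.15 rad) ((x of jar in the frame of grille above 0.088 m or x of jar in the frame of grille below -0.088 m or y of jar in the frame of grille above 0.118 m or y of jar in the frame of grille below -0.118 m or ((x of jar in the frame of grille above 0.077 m or x of jar in the frame of grille below -0.077 m) and (y of jar in the frame of grille above 0.107 m or y of jar in the frame of grille below -0.107 m))) and height (world z) of jar between -0.008 and 0.008 m and angle between jar's own z axis and vertical below 0.1 rad and linear speed of jar below 0.02 m/s and value of joint fan_lever above 0.9 rad and value of joint lamp_lever below 0.15 rad); the robot touches nothing.
It fails at once if the jar is lifted off the surface (15 mm) or tipped (0.35 rad) (height (world z) of jar above 0.015 m or angle between jar's own z axis and vertical above 0.35 rad).
It fails at once if the jar is squeezed or shoved hard (fingers press it with more than 25 N) (contact force between the fingers and jar above 25 N).
It fails at once if the black lever is moved by more than 0.3 rad (value of joint lamp_lever above 0.3 rad).
It fails at once if the red lever is flipped over while the jar is not yet off the grille (not (x of jar in the frame of grille above 0.088 m or x of jar in the frame of grille below -0.088 m or y of jar in the frame of grille above 0.118 m or y of jar in the frame of grille below -0.118 m or ((x of jar in the frame of grille above 0.077 m or x of jar in the frame of grille below -0.077 m) and (y of jar in the frame of grille above 0.107 m or y of jar in the frame of grille below -0.107 m))) and value of joint fan_lever above 0.6 rad).
It fails at once if a bystander (pump bottle, torch, lint brush, mug) is moved by more than 20 mm, or the key hook stand is pushed with more than 15 N (distance of any of pump, torch, brush, mug from where it was at the start of the episode above 0.02 m or contact force between the arm and keyhook above 15 N).
It also fails if it takes over 43 s, if anything falls off the work surface, if the arm or the gripper's body presses on something with over 40 N, if the wrist force passes 120 N, or if a joint passes its speed limit or range.

## Working session

There is one attempt and no reset: what is moved stays moved. The work goes in short steps, Python scripts to look and compute and a shell command to move; the robot and the scene stay as the last step left them, time stands still between calls to the robot, and variables do not carry over. Pictures are saved under pics/ and viewed, at most 10 in all, crops included, and the job is handed in when it is done.

```bash
mkdir -p pics && ls && cat > h.py <<'E'
import numpy as np, cv2
from station import monitor, eyes, job, manip
def shot(n):
    s=eyes.snapshot(n); np.savez('last_%s.npz'%n,**{k:v for k,v in s.items()}); return s
def save(s,f): cv2.imwrite(f,cv2.cvtColor(s['pixels'],cv2.COLOR_RGB2BGR))
E
python3 - <<'E'
from h import *
for n in('top','scene'):
    s=shot(n); save(s,f'pics/{n}0.png'); print(n,s['eye'],s['attitude'],s['k1'],s['intrinsics'])
s=monitor.sense(); print(manip.nose_length,{k:s[k] for k in('t','tcp_pos','tool_rot','finger_gap')})
E
```

```text
pics
top [ 0.42834538 -0.00217641  1.32897453] [ 0.70855009 -0.70288526  0.03969405 -0.04830595] 0.041318255586485296 [[371.67346029   0.         247.61436025]
 [  0.         371.67346029 191.43701699]
 [  0.           0.           1.        ]]
scene [1.37234826 0.60700273 1.2870967 ] [ 0.42350617  0.83946005 -0.30697104 -0.14737074] 0.053580050707313774 [[469.24825235   0.         252.30133333]
 [  0.         469.24825235 198.32908876]
 [  0.           0.           1.        ]]
0.014 {'t': 0.1, 'tcp_pos': array([0.23483494, 0.57851856, 0.24442522]), 'tool_rot': array([ 1.91725667e-01,  9.81448042e-01, -9.37686998e-04, -3.60209423e-04]), 'finger_gap': 1.0020393912968597}
```

View pics/top0.png

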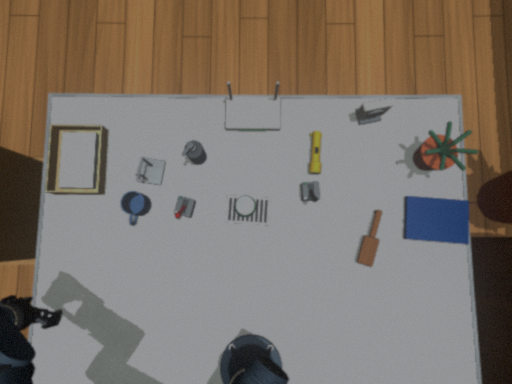

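View pics/scene0.png

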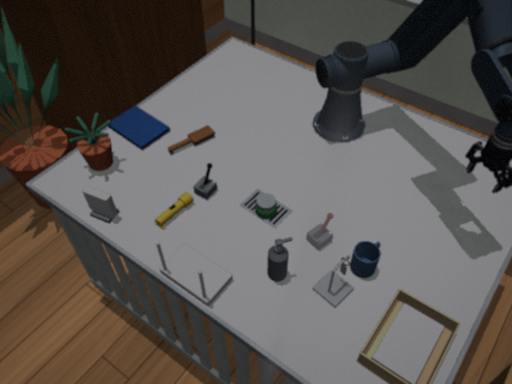

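The top view shows the grille at about (248,210), with the jar on it at (245,205). The red switch is at (185,206), the black one at (310,191), the pump at (195,152) and the mug at (136,205). Next I'll crop closer and convert these to positions.

```bash
cat >> h.py <<'E'
from scipy.spatial.transform import Rotation as R
def ray(s,uv):
    K=s['intrinsics'];D=np.array([float(s['k1']),0,0,0,0.])
    p=cv2.undistortPoints(np.array(uv,float).reshape(-1,1,2),K,D)[:,0]
    return R.from_quat(s['attitude']).apply(np.c_[p,np.ones(len(p))])
def onz(s,uv,z):
    d=ray(s,uv); return s['eye']+d*((np.asarray(z)-s['eye'][2])/d[:,2])[:,None]
def cloud(s):
    h,w=s['depth'].shape; u,v=np.meshgrid(np.arange(w),np.arange(h))
    return (s['eye']+ray(s,np.c_[u.ravel(),v.ravel()])*s['depth'].ravel()[:,None]).reshape(h,w,3)
E
python3 - <<'E'
from h import *
s=dict(np.load('last_top.npz')); C=cloud(s)
im=cv2.cvtColor(s['pixels'],cv2.COLOR_RGB2BGR)[135:235,120:330]
im=cv2.resize(im,None,fx=3.8,fy=3.8,interpolation=cv2.INTER_CUBIC); cv2.imwrite('pics/crop.png',im)
q=dict(np.load('last_scene.npz'));Q=cloud(q)
im=cv2.cvtColor(q['pixels'],cv2.COLOR_RGB2BGR)[150:300,140:390]
cv2.imwrite('pics/crops.png',cv2.resize(im,None,fx=3.2,fy=3.2,interpolation=cv2.INTER_CUBIC))
# heights blobs
z=C[...,2]; m=((z>0.02)&(z<.25)&(s['depth']>0)).astype(np.uint8)
n,l,st,ce=cv2.connectedComponentsWithStats(m)
for i in range(1,n):
    if st[i,4]>25:
        P=C[l==i]; print(ce[i].round(),st[i,4],'min',P.min(0).round(3),'max',P.max(0).round(3),'med',np.median(P,0).round(3))
E
```

```text
[253. 112.] 1894 min [ 0.816 -0.101  0.02 ] max [0.939 0.1   0.177] med [ 0.879 -0.002  0.032]
[373. 108.] 508 min [ 0.852 -0.469  0.02 ] max [ 0.902 -0.37   0.122] med [ 0.871 -0.41   0.107]
[441. 151.] 1577 min [ 0.645 -0.696  0.021] max [ 0.801 -0.542  0.181] med [ 0.711 -0.611  0.13 ]
[ 74. 157.] 1214 min [0.58  0.527 0.02 ] max [0.823 0.711 0.067] med [0.708 0.64  0.048]
[315. 153.] 415 min [ 0.657 -0.243  0.02 ] max [ 0.809 -0.202  0.049] med [ 0.725 -0.223  0.036]
[ 78. 160.] 2018 min [0.6   0.556 0.02 ] max [0.801 0.681 0.044] med [0.698 0.616 0.035]
[194. 152.] 386 min [0.687 0.166 0.021] max [0.75  0.227 0.181] med [0.709 0.19  0.121]
[142. 168.] 95 min [0.619 0.357 0.024] max [0.69  0.38  0.146] med [0.657 0.363 0.133]
[310. 191.] 333 min [ 0.551 -0.235  0.021] max [ 0.625 -0.173  0.115] med [ 0.593 -0.2    0.041]
[134. 205.] 429 min [0.47 0.36 0.02] max [0.583 0.442 0.096] med [0.538 0.406 0.065]
[184. 207.] 340 min [0.495 0.201 0.022] max [0.572 0.27  0.113] med [0.534 0.235 0.04 ]
[245. 206.] 358 min [ 0.504 -0.012  0.022] max [0.574 0.058 0.066] med [0.537 0.023 0.059]
[437. 219.] 2251 min [ 0.417 -0.749  0.02 ] max [ 0.58  -0.529  0.032] med [ 0.499 -0.641  0.023]
[370. 243.] 642 min [ 0.338 -0.451  0.02 ] max [ 0.53  -0.363  0.039] med [ 0.409 -0.409  0.027]
[244. 360.] 744 min [-0.    -0.079  0.021] max [0.114 0.071 0.25 ] med [0.059 0.028 0.098]
```

View pics/crop.png

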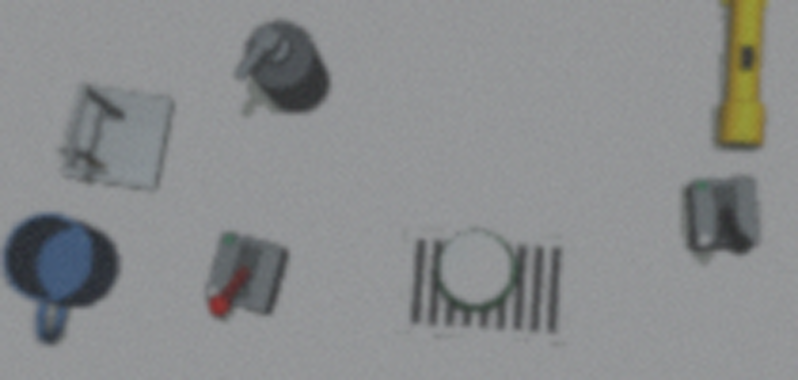

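View pics/crops.png

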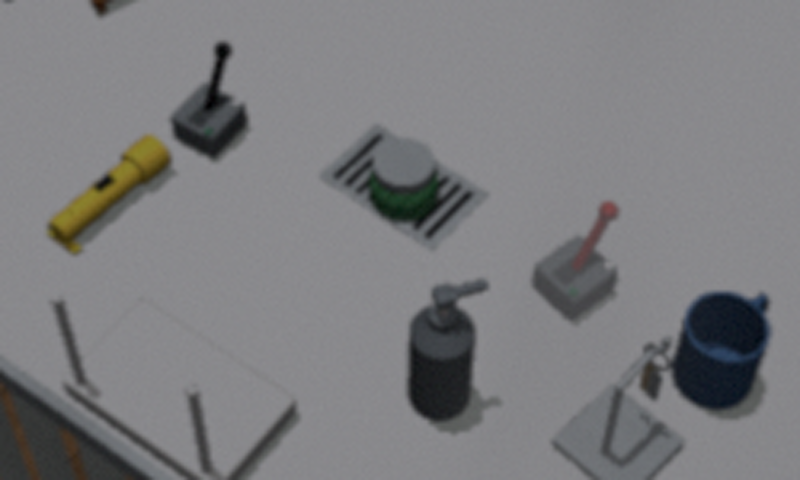

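```bash
python3 - <<'E'
from h import *
s=dict(np.load('last_top.npz')); C=cloud(s); f=lambda p:(np.array(p,float)+.5)/3.8-.5+[120,135]
def W(p,z): return onz(s,f(p),z)[:,:2].round(4)
print('slots',W([(420,240),(416,323),(560,248),(555,332)],0), 'mean',W([(420,240),(416,323),(560,248),(555,332)],0).mean(0))
print('box top',W([(225,233),(287,248),(271,313),(209,300)],.04))
print('green dot',W([(231,239)],.04),'redtip',W([(218,305)],.102))
print('jar cap',W([(475,268)],.06), 'cap edges',W([(436,268),(516,268),(475,229),(475,308)],.06))
P=C.reshape(-1,3)
for n,c,lo,hi in(('red',(.534,.235),.033,.046),('black',(.59,-.2),.033,.046),('jar',(.537,.023),.052,.068)):
    m=(np.hypot(*(P[:,:2]-c).T)<.06)&(P[:,2]>lo)&(P[:,2]<hi); r=cv2.minAreaRect(P[m][:,:2].astype(np.float32)*1000); print(n,m.sum(),r,P[m].mean(0))
hsv=cv2.cvtColor(s['pixels'],cv2.COLOR_RGB2HSV); m=((hsv[...,0]<8)|(hsv[...,0]>172))&(hsv[...,1]>120); m[:,:160]=0;m[:,215:]=0;m[:180]=0;m[225:]=0
print('redpts',C[m][C[m][:,2]>.0].round(3)[:40].tolist())
E
```

```text
slots [[ 0.5712  0.0774]
 [ 0.4927  0.08  ]
 [ 0.5645 -0.0551]
 [ 0.4854 -0.0506]] mean [0.52845  0.012925]
box top [[0.572  0.2543]
 [0.5586 0.197 ]
 [0.4989 0.21  ]
 [0.5103 0.267 ]]
green dot [[0.5665 0.2486]] redtip [[0.5021 0.246 ]]
jar cap [[0.5397 0.0238]] cap edges [[ 0.5394  0.059 ]
 [ 0.54   -0.0131]
 [ 0.5751  0.0242]
 [ 0.5037  0.0235]]
red 272 ((537.0396118164062, 235.40643310546875), (60.23199462890625, 62.63956832885742), 74.40576934814453) [0.53853264 0.2336064  0.0396098 ]
black 267 ((594.8749389648438, -204.80599975585938), (60.84230422973633, 59.381919860839844), 0.6701118350028992) [ 0.59675733 -0.20242082  0.04004634]
jar 287 ((540.1737060546875, 24.07196807861328), (64.00344848632812, 62.93095016479492), 64.26049041748047) [0.54026982 0.0236418  0.0599999 ]
redpts [[0.508, 0.245, 0.11], [0.508, 0.241, 0.112], [0.508, 0.238, 0.111], [0.504, 0.248, 0.111], [0.504, 0.244, 0.111], [0.504, 0.241, 0.113], [0.505, 0.239, 0.106], [0.501, 0.247, 0.113], [0.501, 0.244, 0.112], [0.501, 0.241, 0.11], [0.501, 0.238, 0.111], [0.498, 0.247, 0.112], [0.498, 0.244, 0.112], [0.498, 0.241, 0.109], [0.498, 0.238, 0.111], [0.495, 0.245, 0.107]]
```

```bash
cat >> h.py <<'E'
def need(target,yaw=None):
    st=monitor.sense(); r=R.from_quat(st['tool_rot']); d=r.inv().apply(np.array(target)-st['tcp_pos'])
    x=r.as_matrix()
    print('t',round(st['t'],2),'pos',st['tcp_pos'].round(4),'F',np.round(st['force'],1),'gap',round(float(st['finger_gap']),2),'xdir deg',np.degrees(np.arctan2(x[1,0],x[0,0])).round(1),'z',x[:,2].round(3),'shift/0.8',(d/.8).round(4),'rows',np.linalg.norm(d)/.05)
E
python3 -m pendant '[[[0,0,0,0,0,-0.94,0.4],[0,0,0,0,0,-0.94,0.4],[0,0,0,0,0,-0.94,0.4]]]'
python3 -c "
from h import *
need([.45,.028,.2])"
```

```text
t: 0.4
tcp_pos: [0.2349, 0.5787, 0.2447]
tool_rot: [0.021, 1.0, -0.001, -0.0]
force: [0.5, -0.6, 0.2]
finger_gap: 0.519
gripper_force: 0.0
t 0.4 pos [0.2349 0.5787 0.2447] F [ 0.5 -0.6  0.2] gap 0.52 xdir deg 177.6 z [-0.001 -0.001 -1.   ] shift/0.8 [-0.2981 -0.6762  0.0565] rows 11.857767597813185
```

```bash
python3 -m pendant '[[[-0.023,-0.052,0.0043,0,0,0,0.4],[-0.023,-0.052,0.0043,0,0,0,0.4],[-0.023,-0.052,0.0043,0,0,0,0.4],[-0.023,-0.052,0.0043,0,0,0,0.4],[-0.023,-0.052,0.0043,0,0,0,0.4],[-0.023,-0.052,0.0043,0,0,0,0.4],[-0.023,-0.052,0.0043,0,0,0,0.4],[-0.023,-0.052,0.0043,0,0,0,0.4],[-0.023,-0.052,0.0043,0,0,0,0.4],[-0.023,-0.052,0.0043,0,0,0,0.4],[-0.023,-0.052,0.0043,0,0,0,0.4],[-0.023,-0.052,0.0043,0,0,0,0.4],[-0.023,-0.052,0.0043,0,0,0,0.4],[0,0,0,0,0,0,0.4]]]'
python3 -c "
from h import *
need([.45,.028,.03])"
```

```text
t: 1.8
tcp_pos: [0.4517, 0.0227, 0.2004]
tool_rot: [0.027, 1.0, -0.001, 0.002]
force: [0.3, -0.6, 0.4]
finger_gap: 0.399
gripper_force: 0.0
t 1.8 pos [0.4517 0.0227 0.2004] F [ 0.3 -0.6  0.4] gap 0.4 xdir deg 176.9 z [ 0.003 -0.002 -1.   ] shift/0.8 [0.0032 0.0069 0.213 ] rows 3.4104823049792548
```

```bash
python3 -m pendant '[[[0.003,0.007,0.04,0,0,0,0.4],[0,0,0.04,0,0,0,0.4],[0,0,0.04,0,0,0,0.4],[0,0,0.04,0,0,0,0.4],[0,0,0.03,0,0,0,0.4],[0,0,0.02,0,0,0,0.4],[0,0,0,0,0,0,0.4]]]'
python3 - <<'E'
from h import *
need([.48,.027,.03])
s=shot('scene'); im=cv2.cvtColor(s['pixels'],cv2.COLOR_RGB2BGR)[130:280,170:370]; cv2.imwrite('pics/s1.png',cv2.resize(im,None,fx=4,fy=4))
E
```

```text
t: 2.5
tcp_pos: [0.4447, 0.0341, 0.0308]
tool_rot: [0.023, 1.0, 0.0, -0.002]
force: [-0.2, 1.5, 0.8]
finger_gap: 0.406
gripper_force: 0.0
t 2.5 pos [0.4447 0.0341 0.0308] F [-0.2  1.5  0.8] gap 0.41 xdir deg 177.3 z [-0.005  0.001 -1.   ] shift/0.8 [-0.0445 -0.0068  0.0008] rows 0.7199622760549187
```

View pics/s1.png

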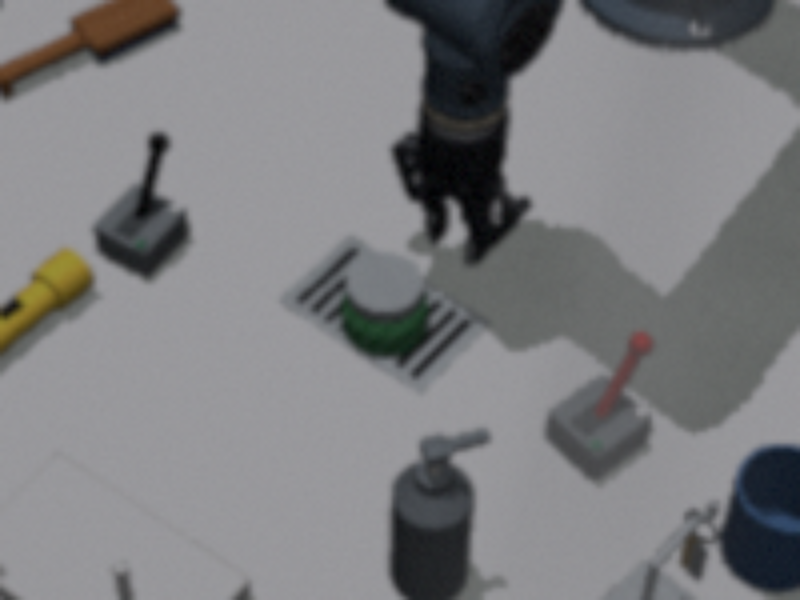

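The fingertips stand low on the robot side of the jar (tips at about (450,240) in the crop, jar at (385,305)). Next I'll line up, then push slowly along the grille's x.

```bash
python3 -m pendant '[[[-0.012,-0.004,0.003,0,0,0,0.4],[-0.012,-0.004,0.003,0,0,0,0.4],[-0.012,0,0,0,0,0,0.4],[0,0,0,0,0,0,0.4]]]'
python3 -c "
from h import *
need([.495,.026,.025])"
```

```text
t: 2.95
tcp_pos: [0.4782, 0.0248, 0.0286]
tool_rot: [0.024, 1.0, -0.0, 0.003]
force: [0.6, 0.2, 0.3]
finger_gap: 0.405
gripper_force: 0.0
t 2.95 pos [0.4782 0.0248 0.0286] F [0.6 0.2 0.3] gap 0.4 xdir deg 177.3 z [ 0.005 -0.001 -1.   ] shift/0.8 [-0.0209  0.0026  0.0046] rows 0.3445931102524599
```

```bash
python3 -m pendant '[[[-0.007,0,0,0,0,0,0.4],[-0.007,0,0,0,0,0,0.4],[-0.006,0,0,0,0,0,0.4],[-0.006,0,0,0,0,0,0.4],[-0.006,0,0,0,0,0,0.4],[-0.006,0,0,0,0,0,0.4],[-0.006,0,0,0,0,0,0.4],[-0.006,0,0,0,0,0,0.4],[-0.006,0,0,0,0,0,0.4],[-0.006,0,0,0,0,0,0.4],[-0.006,0,0,0,0,0,0.4],[-0.006,0,0,0,0,0,0.4],[-0.003,0,0,0,0,0,0.4],[0,0,0,0,0,0,0.4]]]'
cat >> h.py <<'E'
def jar(c,lo=.052,hi=.068):
    Q=cloud(shot('scene'));P=Q.reshape(-1,3); m=(np.hypot(*(P[:,:2]-c).T)<.05)&(P[:,2]>lo)&(P[:,2]<hi)
    p=P[m].mean(0); g=np.array([.5285,.013]); a=np.radians(-2.8); d=p[:2]-g
    print('jar',m.sum(),p.round(3),'grille frame',np.round([d[0]*np.cos(a)+d[1]*np.sin(a),-d[0]*np.sin(a)+d[1]*np.cos(a)],4),'rect',cv2.minAreaRect(P[m][:,:2].astype(np.float32)*1000))
E
python3 -c "
from h import *
need([.584,.02,.025]); jar((.6,.022))"
```

```text
t: 4.35
tcp_pos: [0.5372, 0.0224, 0.0279]
tool_rot: [0.024, 1.0, -0.0, 0.001]
force: [0.1, -0.2, -0.4]
finger_gap: 0.399
gripper_force: 0.0
t 4.35 pos [0.5372 0.0224 0.0279] F [ 0.1 -0.2 -0.4] gap 0.4 xdir deg 177.3 z [ 0.002 -0.    -1.   ] shift/0.8 [-0.0585 -0.0002  0.0037] rows 0.9386334954524942
jar 261 [0.585 0.022 0.06 ] grille frame [0.0563 0.0121] rect ((584.2614135742188, 21.727283477783203), (65.81881713867188, 64.74454498291016), 12.979183197021484)
```

```bash
python3 -m pendant '[[[-0.003,0,0,0,0,0,0.4],[-0.006,0,0,0,0,0,0.4],[-0.006,0,0,0,0,0,0.4],[-0.006,0,0,0,0,0,0.4],[-0.006,0,0,0,0,0,0.4],[-0.006,0,0,0,0,0,0.4],[-0.006,0,0,0,0,0,0.4],[-0.006,0,0,0,0,0,0.4],[-0.006,0,0,0,0,0,0.4],[-0.004,0,0,0,0,0,0.4],[-0.002,0,0,0,0,0,0.4],[0,0,0,0,0,0,0.4]]]'
python3 -c "
from h import *
need([.584,.02,.025]); jar((.63,.02))"
```

```text
t: 5.6
tcp_pos: [0.5825, 0.0203, 0.0278]
tool_rot: [0.024, 1.0, -0.0, 0.001]
force: [0.0, -0.1, 0.5]
finger_gap: 0.4
gripper_force: 0.2
t 5.6 pos [0.5825 0.0203 0.0278] F [ 0.  -0.1  0.5] gap 0.4 xdir deg 177.3 z [ 0.001 -0.    -1.   ] shift/0.8 [-0.0019 -0.0003  0.0035] rows 0.0641118812540234
jar 294 [0.627 0.02  0.06 ] grille frame [0.0984 0.0121] rect ((624.5067138671875, 20.696443557739258), (66.21412658691406, 75.48834991455078), 80.92171478271484)
```

```bash
python3 -m pendant '[[[0.01,0,0,0,0,0,0.4],[0.03,0,0,0,0,0,0.4],[0.04,0,0,0,0,0,0.4],[0.04,0,0,0,0,0,0.4],[0.03,0,0,0,0,0,0.4],[0,0,-0.03,0,0,0,0],[0,0,-0.05,0,0,0,0],[0,0,-0.05,0,0,0,0],[0,0,-0.05,0,0,0,0],[0,0,-0.03,0,0,0,0],[0,0.05,0,0,0,0.75,0],[0,0.055,0,0,0,0.75,0],[0,0.055,0,0,0,0,0],[0,0.055,0,0,0,0,0],[0,0.055,0,0,0,0,0],[0,0,0,0,0,0,0]]]'
python3 - <<'E'
from h import *
need([.452,.251,.089]); jar((.63,.02))
s=shot('top'); im=cv2.cvtColor(s['pixels'],cv2.COLOR_RGB2BGR)[135:235,120:330]
cv2.imwrite('pics/crop2.png',cv2.resize(im,None,fx=3.8,fy=3.8,interpolation=cv2.INTER_CUBIC))
E
```

```text
t: 7.25
tcp_pos: [0.5005, 0.2428, 0.1961]
tool_rot: [0.111, 0.994, 0.001, 0.002]
force: [0.3, 0.4, -1.4]
finger_gap: 0.0
gripper_force: 0.0
t 7.25 pos [0.5005 0.2428 0.1961] F [ 0.3  0.4 -1.4] gap 0.0 xdir deg 167.3 z [ 0.004  0.003 -1.   ] shift/0.8 [ 0.0619 -0.0038  0.1337] rows 2.357257613363983
jar 267 [0.63 0.02 0.06] grille frame [0.1006 0.0122] rect ((628.9635620117188, 17.403541564941406), (72.20863342285156, 63.06250762939453), 36.275760650634766)
```

View pics/crop2.png

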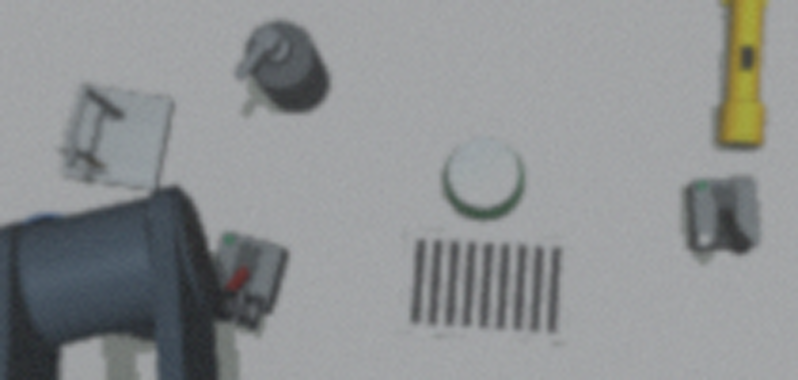

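The jar (484,178) now stands clear of the grille's far edge (y≈233), with a gap of about 12 mm. The red lever is still off, and the gripper is above it. I'll back off behind the lever and go down.

```bash
python3 -m pendant '[[[0.032,-0.002,0,0,0,0,0],[0.032,-0.002,0,0,0,0,0],[0,0,0,0,0,0,0],[0,0,0.03,0,0,0,0],[0,0,0.04,0,0,0,0],[0,0,0.04,0,0,0,0],[0,0,0.024,0,0,0,0],[0,0,0,0,0,0,0]]]'
python3 - <<'E'
from h import *
need([.527,.234,.089])
s=shot('scene'); im=cv2.cvtColor(s['pixels'],cv2.COLOR_RGB2BGR)[150:290,250:430]; cv2.imwrite('pics/s2.png',cv2.resize(im,None,fx=4,fy=4))
E
```

```text
t: 8.15
tcp_pos: [0.4478, 0.2447, 0.0864]
tool_rot: [0.114, 0.993, -0.001, -0.003]
force: [-0.2, 0.8, -0.1]
finger_gap: 0.001
gripper_force: 0.0
t 8.15 pos [0.4478 0.2447 0.0864] F [-0.2  0.8 -0.1] gap 0.0 xdir deg 166.9 z [-0.005 -0.002 -1.   ] shift/0.8 [-0.0995  0.0094 -0.0037] rows 1.599753102002525
```

View pics/s2.png

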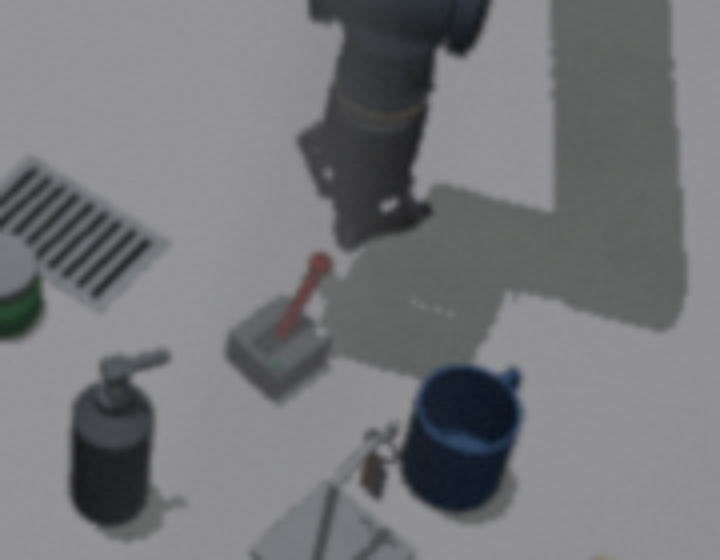

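The fingertips (360,240) are behind the red ball (320,262) at its height. I'll correct 7 mm sideways and push along the box's x.

```bash
python3 -m pendant '[[[0,0.005,0,0,0,0,0],[0,0.0045,0,0,0,0,0],[-0.008,0,0,0,0,0,0],[-0.008,0,0,0,0,0,0],[-0.008,0,0,0,0,0,0],[-0.008,0,0,0,0,0,0],[-0.008,0,0,0,0,0,0],[-0.008,0,0,0,0,0,0],[-0.008,0,0,0,0,0,0],[-0.008,0,0,0,0,0,0],[-0.008,0,0,0,0,0,0],[-0.008,0,0,0,0,0,0],[-0.008,0,0,0,0,0,0],[-0.008,0,0,0,0,0,0],[-0.004,0,0,0,0,0,0],[0,0,0,0,0,0,0],[0,0,0,0,0,0,0]]]'
python3 - <<'E'
from h import *
need([.527,.234,.089])
s=shot('scene'); im=cv2.cvtColor(s['pixels'],cv2.COLOR_RGB2BGR)[150:290,250:430]; cv2.imwrite('pics/s3.png',cv2.resize(im,None,fx=4,fy=4))
E
```

```text
t: 9.9
tcp_pos: [0.5286, 0.2359, 0.0885]
tool_rot: [0.114, 0.994, -0.0, -0.0]
force: [0.4, -0.5, -1.4]
finger_gap: -0.001
gripper_force: 0.0
t 9.9 pos [0.5286 0.2359 0.0885] F [ 0.4 -0.5 -1.4] gap -0.0 xdir deg 167.0 z [-0. -0. -1.] shift/0.8 [ 0.0014 -0.0028 -0.0007] rows 0.051347611617087126
```

View pics/s3.png

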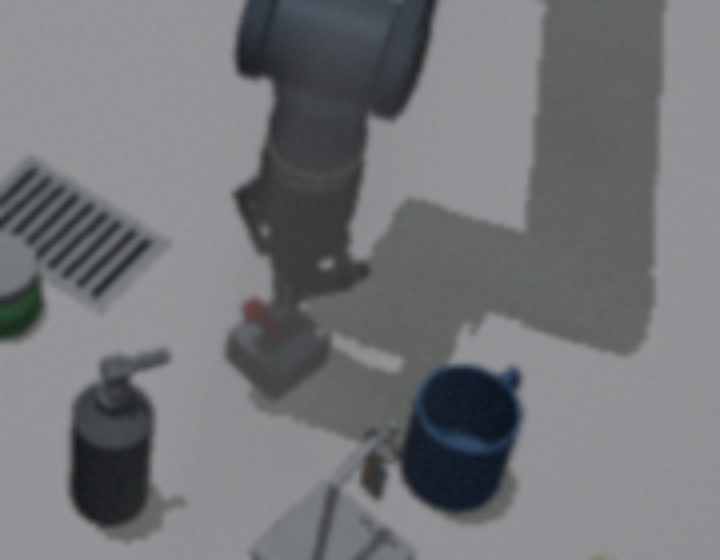

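The red ball is now at (255,310), leaning away from the robot, so the lever has snapped over. I'll retreat and check.

```bash
python3 -m pendant '[[[0.02,0,0,0,0,0,0],[0.04,0,0,0,0,0,0],[0.04,0,0,0,0,0,0],[0,0,-0.03,0,0,0,0],[0,0,-0.05,0,0,0,0],[0,0,-0.03,0,0,0,0],[0,0,0,0,0,0,0],[0,0,0,0,0,0,0],[0,0,0,0,0,0,0]]]'
python3 - <<'E'
from h import *
need([.527,.234,.089]); jar((.63,.02))
s=dict(np.load('last_scene.npz')); C=cloud(s); hsv=cv2.cvtColor(s['pixels'],cv2.COLOR_RGB2HSV)
m=((hsv[...,0]<8)|(hsv[...,0]>172))&(hsv[...,1]>80)&(np.hypot(C[...,0]-.535,C[...,1]-.234)<.07)&(C[...,2]>.04)
P=C[m]; print('red',len(P),'top pts',P[np.argsort(-P[:,2])[:8]].mean(0).round(3))
E
```

```text
t: 10.85
tcp_pos: [0.4497, 0.2538, 0.1756]
tool_rot: [0.113, 0.994, -0.0, -0.001]
force: [-0.4, -0.5, -0.5]
finger_gap: -0.001
gripper_force: 0.0
t 10.85 pos [0.4497 0.2538 0.1756] F [-0.4 -0.5 -0.5] gap -0.0 xdir deg 167.0 z [-0.002 -0.001 -1.   ] shift/0.8 [-0.0999 -0.0022  0.1081] rows 2.3546300371331905
jar 270 [0.63 0.02 0.06] grille frame [0.1006 0.0121] rect ((628.1775512695312, 18.98329734802246), (64.84048461914062, 64.7512435913086), 17.678163528442383)
red 13 top pts [0.574 0.23  0.111]
```

The ball is at x≈0.574, so the lever is on. The jar is clear and the arm touches nothing.

```bash
python3 -c "
from station import job
print(job.sign_off())"
```

```text
the job is handed in; nothing more can be done
None
```

The job is handed in at about 11 s of the allowed 43 s: the jar stands off the grille (its axis about 100 mm from the grille's centre, 88 mm needed), the red lever has snapped over to on, and nothing else was seen to move, though the sign-off returned no verdict.

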